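Load the thread stand and hold its sprung guide mast fully up

TASK

Sort the two thread spools: stand the tall one upright in the round seat of the thread stand and the short one upright in the separate low spool cup, and let go of them. Then grip the head of the stand's guide mast so that the release button in its side is squeezed in, pull the mast up past its first stop to its second stop (fully extended), and finish while still holding it up there with the button squeezed, so that the thread can be led through the eyelet. Leave the pin dish, the tape measure and the cake of beeswax where they are.

Things in the scene. Friction and masses are not known exactly. Their poses are not given: they have to be found in the camera images.
- stand: thread stand, fixed to the table: a white plate 80 mm (its x) by 215 mm (its y), 12 mm thick, origin at the centre of its underside. A grey round seat stands on the plate at y = -60 mm, the white tower of the guide mast at y = +60 mm. The tower is 27 mm across and its top is 100 mm above the table.
- stand_seat (a point): centre of the floor of the stand's round seat, 15 mm above the table. The rim round it is 8 mm high above that floor, 42 mm inside and 51 mm outside diameter. Axes as the stand's.
- spool_cup: low round spool cup, fixed to the table, base 64 mm across and 9 mm high, origin at the centre of its underside
- cup_seat (a point): centre of the cup's floor, 12 mm above the table. The rim round it is 8 mm high above that floor, 36 mm inside and 45 mm outside diameter (the tall spool does not fit).
- spool_tall_mid (a point): the tall spool, a white spool of thread, standing, 36 mm in diameter and 64 mm high, about 30 g; point on its axis half-way up, z axis along the spool
- spool_short_mid (a point): the short spool, a cream spool with wooden ends, standing, 29 mm in diameter and 46 mm high, about 25 g; point on its axis half-way up, z axis along the spool
- mast_head (a point): centre of the grey head on the guide mast, 124 mm above the table when down, 244 mm fully up; axes as the stand's. Head 26 mm in x, 24 in y, 40 in z. A black button stands 5 mm proud of its -x face: grip along the stand's x, over button and plain +x face (31 mm, 27 squeezed). A wire eyelet rises to 29 mm over the centre and reaches 48 mm towards the seat (-y). Tower below: radius 13.5 mm.
- button_face (a point): middle of the outer face of the black release button, 18 mm from the mast's axis on the head's -x side; the button is 15 mm wide and 26 mm high
- release_button (a joint): 0 = button out, 0.0045 m = fully pressed; a spring of 3 N at first and 7.5 N fully pressed pushes it out. While it is out a pin locks the mast in its lowest position; from about 0.004 m on the mast is free. Squeezing with 20 N or more holds it in.
- mast_upper (a joint): how far the upper mast section (with the head) is drawn out of the lower one: 0 = down, 0.060 m = first stop. A weak spring draws it back (about 2 to 3 N to pull).
- mast_lower (a joint): how far the lower mast section is drawn out of the tower: 0 = down, 0.060 m = second stop, a hard stop. It follows once the upper section is at its first stop, and its spring needs about 6 to 8 N to pull. Both at 0.060 m = mast fully up, the head 120 mm above its lowest place. The mast springs back down if let go.
- pin_dish: round purple pin dish, 68 mm across and 12 mm high; origin at the centre of its underside; to be left alone
- tape_measure: round tape measure, 52 by 74 mm, 18 mm high; origin on its underside; to be left alone
- beeswax: round cake of beeswax, 36 mm across and 12 mm high; origin at the centre of its underside; to be left alone

How it is judged:
By the outcome, as a careful person would: the job done as asked, in the order asked, and still so for the second after the job is handed in, while the arm keeps its last pose, push and grip.
It also fails if it takes over 70 s, if anything falls off the work surface, if the arm or the gripper's body presses on something with over 40 N, if the wrist force passes 120 N, or if a joint passes its speed limit or range.

ROBOT

A 6-joint arm with a two-finger parallel gripper is mounted at the origin on a cart in front of the work surface, level with it; the furniture and walls round the work are solid. World frame = base frame: x ahead of the robot, y to its left, z up, the work surface at z = 0. Lengths are in m, angles in rad, forces in N, time in s.
With the tool pointing down it reaches from about 0.35 to 0.85 m from the base axis. Payload 8.1 kg.
Tool frame: the origin (TCP) lies midway between the tips of the shut fingers; the grasp point (between the pads) lies 19 mm behind it; z points along the fingers, y is the line along which they close (so a half turn about z gives the same grasp; the last joint's range is limited). The gripper opens to 93 mm and grips with 3 to 60 N. Pads are 15 mm wide; open, the fingers measure 128 mm over their backs; the gripper's body (75 mm by 188 mm) begins 65 mm behind the grasp point.
Start: joints at [1.177, 0.13, 1.488, -0, 1.523, -0.085], TCP at [0.182, 0.572, 0.219] pointing down, gripper open.
Joint ranges: [-2.96, 2.96], [-0.89, 2.26], [0.02, 2.5], [-1.34, 4.48], [0, 2.73], [-2.66, 2.66]. Speed limits (rad/s): [2.39, 2.39, 2.79, 3.14, 3.14, 3.14].

INTERFACE

Orientations are given as a rotation vector (axis times angle).
In Python, from plant import read_state, read_camera, camera_model, close_job gives the robot as it stands. The module is installed in compiled form; this text tells all that it offers.
- The arm moves only by the tool carry_out, never from a script. Its argument "moves" is a list of rows, each an object of numbers: "jaw": the finger opening in m, from 0 to 0.093; "dx", "dy", "dz": the shift along the tool's x, y, z in m; "yaw": the turn about the tool's z in rad. In form: [{"jaw": .., "dx": .., "dy": .., "dz": .., "yaw": ..}, ...]. A call has 1 to 8 rows; each row shifts and turns the commanded pose from where the row before left it, along the tool's axes as they then stand; what a row does not reach is not made up. A row lasts 1/8 s, in which the tool goes at most 62.5 mm and 10.7 degrees, less where a joint would pass 70% of its speed; a pose out of reach is approached as far as the arm can. A call is refused whole if a number of a shift passes 0.0625 or a number of a turn 0.188, either way. A call with a gripper value outside its range is refused whole. The fingers move at their own pace and stop on an object; "grip_force" is the grip in N (left out, the last holds). Time passes only in rows, so rows that do not move let the fingers close. It gives the time, the measured TCP pose, the force, the opening and the grip force at its end, in the units of the state.
- read_state(): the state, without advancing time (a new reading comes with each control period).
- read_camera(name): name is "scene" or "top" or "wrist"; returns the picture (400x640x3 uint8, red, green, blue); there is no depth.
- camera_model(name): a dict with "camera_matrix" (3x3 intrinsics, pixels), "view" (4x4, takes a point from world to camera coordinates). Camera axes: x right, y up, looking along -z (the intrinsics and any distortion apply to the point x, -y, -z); pixel columns grow to the right and rows downward; lengths in m; the calibration is good to about 2 mm. A picture is of the moment at which its call begins: read the wrist's pose just before it. camera_model takes no time and is no camera call; for the wrist camera it gives the pose at the moment of the call.
- close_job(): hands the job in; it is judged then, once.
The state is a dict: "t": time; "q": joint angles; "dq": joint speeds; "joint_torque": joint torques, N m; "tool_pos": TCP position; "orientation": TCP orientation; "force": force on the tool from outside, world axes, zero at the start; "wrist_torque": the same for the moment, N m; "opening": finger opening in m; "gripper_force": force on a finger pad.
Only numpy, scipy, OpenCV 4.12 (cv2) and the standard library are available. Lean on these libraries where they do the work, as an engineer would, in place of code of your own. Each camera call takes 0.05 s, during which the arm holds its last target. There are 200 camera calls.

## Working session

There is one attempt and no reset: what is moved stays moved. The work goes in short steps, Python scripts to look and compute and a tool call to move; the robot and the scene stay as the last step left them, time stands still between calls to the robot, and variables do not carry over. Pictures are saved under pics/ and viewed, at most 10 in all, crops included, and the job is handed in when it is done.

Besides the shell and the picture viewer there is one more tool, called after "Request:" by a JSON object that holds its "api" and its "payload", one argument or row to a line. carry_out: Moves the arm, as the interface text tells. Its arguments: {"type":"object","properties":{"moves":{"type":"array","items":{"type":"object","properties":{"jaw":{"type":"number"},"dx":{"type":"number"},"dy":{"type":"number"},"dz":{"type":"number"},"yaw":{"type":"number"}}}},"grip_force":{"type":"number"}},"required":["moves"]}

```bash
mkdir -p pics
python3 - <<'E'
from plant import *
import cv2,numpy as np
for n in("scene","top"):
    im=read_camera(n); cv2.imwrite(f"pics/{n}0.png",im[:,:,::-1]); m=camera_model(n); print(n,np.round(m["camera_matrix"],1).tolist(),np.round(m["view"],3).tolist(),[k for k in m])
s=read_state();print(s)
E
```

```text
scene [[433.8, 0.0, 320.8], [0.0, 433.8, 193.2], [0.0, 0.0, 1.0]] [[0.593, -0.805, -0.0, -0.23], [0.489, 0.36, 0.795, -0.319], [-0.64, -0.471, 0.607, -1.016], [0.0, 0.0, 0.0, 1.0]] ['camera_matrix', 'view']
top [[412.2, 0.0, 321.1], [0.0, 412.2, 197.6], [0.0, 0.0, 1.0]] [[-0.019, -1.0, 0.007, 0.035], [0.99, -0.018, 0.14, -0.475], [-0.14, 0.009, 0.99, -1.161], [0.0, 0.0, 0.0, 1.0]] ['camera_matrix', 'view']
{'t': 0.1, 'q': array([ 1.17665025e+00,  1.31081645e-01,  1.48917715e+00,  2.22150126e-05,
        1.52296783e+00, -8.53667831e-02]), 'dq': array([ 6.21231326e-05, -5.72244149e-04, -3.98316336e-03, -1.24409925e-03,
       -6.97352486e-05, -8.01764314e-04]), 'joint_torque': array([ 1.22644869e-03, -5.61334813e+01, -4.93099558e+01,  7.70326937e-02,
        2.90228915e-02, -1.14883519e-04]), 'tool_pos': array([0.18209487, 0.57117118, 0.217691  ]), 'orientation': array([-4.83043351e-01, -3.10381928e+00,  2.48461327e-03]), 'force': array([ 0.29551238, -0.71390623,  1.05441184]), 'wrist_torque': array([-0.02656712, -0.01507166, -0.03916851]), 'gripper_force': 0.0, 'opening': 0.09307176404266977}
```

View pics/top0.png

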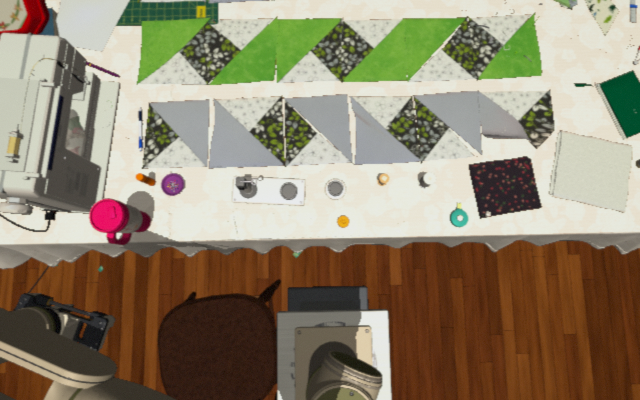

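View pics/scene0.png

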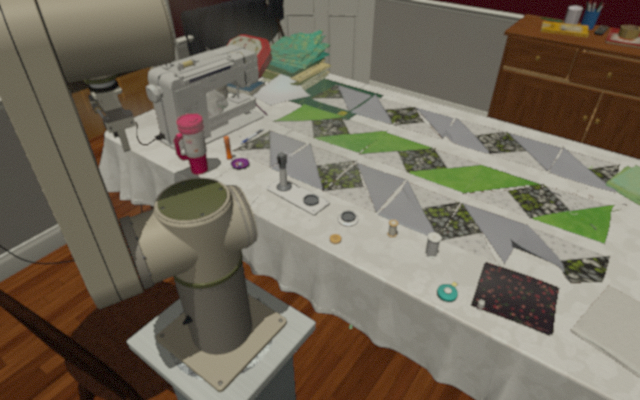

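The top view shows the mast head at about (243,182), seat (289,190), cup (336,188), short spool (382,179), tall spool (423,180), dish (173,184), wax (343,221) and tape (459,217). The scene view shows the spools standing at (393,228) and (433,244).

```bash
cat > h.py <<'E'
from plant import *
import cv2,numpy as np
from scipy.spatial.transform import Rotation as R
def cast(m,uv,z):
    K=np.array(m["camera_matrix"]);V=np.array(m["view"])
    d=np.linalg.inv(K)@[uv[0],uv[1],1]; d=V[:3,:3].T@(d*[1,-1,-1]); c=-V[:3,:3].T@V[:3,3]
    return c+d*(z-c[2])/d[2]
def proj(m,p):
    K=np.array(m["camera_matrix"]);V=np.array(m["view"])
    c=V[:3,:3]@np.array(p)+V[:3,3]; u=K@(c*[1,-1,-1]); return u[:2]/u[2]
def tri(ms,uvs):
    A=np.zeros((3,3));b=np.zeros(3)
    for m,uv in zip(ms,uvs):
        a=cast(m,uv,0);e=cast(m,uv,.2)-a;e/=np.linalg.norm(e);P=np.eye(3)-np.outer(e,e);A+=P;b+=P@a
    return np.linalg.solve(A,b)
def tool():
    s=read_state(); return s["tool_pos"],R.from_rotvec(s["orientation"]).as_matrix(),s
def delta(target,tx=None):
    """shift to world target in tool axes; yaw so that tool y lies along world angle tx"""
    p,M,s=tool(); d=M.T@(np.array(target)-p); print("delta tool",np.round(d,4),"pos",np.round(p,4),"z",np.round(M[:,2],3),"ydir",round(np.arctan2(M[1,1],M[0,1]),3),"t",round(s["t"],2))
    if tx is not None:
        a=np.arctan2(M[1,1],M[0,1]); y=-(tx-a); print("yaw",(y+np.pi/2)%np.pi-np.pi/2)
    return d
E
python3 - <<'E'
from h import *
m=camera_model("top")
for n,uv,z in(("mast",(243,182),.14),("seat",(289,190),.023),("cup",(336,188),.02),("short",(382.5,179),.046),("tall",(424,180),.064),("dish",(173,184),.01),("wax",(343,221),.012),("tape",(459,217),.018),("cornL",(233,201),.012),("cornR",(305,205),.012),("mug",(120,215),.1)):
    print(n,np.round(cast(m,uv,z),3))
p,M,s=tool();print(M)
w=camera_model("wrist");V=w["view"];print(w["camera_matrix"]);C=-V[:3,:3].T@V[:3,3];print("cam in tool",M.T@(C-p), M.T@V[:3,:3].T)
im=read_camera("top")[150:240,150:480];cv2.imwrite("pics/topc.png",cv2.resize(im,None,fx=2.4,fy=2.4,interpolation=2)[:,:,::-1])
E
```

```text
mast [0.506 0.233 0.14 ]
seat [0.501 0.12  0.023]
cup [ 0.505 -0.018  0.02 ]
short [ 0.525 -0.152  0.046]
tall [ 0.517 -0.267  0.064]
dish [0.527 0.464 0.01 ]
wax [ 0.408 -0.037  0.012]
tape [ 0.413 -0.376  0.018]
cornL [0.473 0.285 0.012]
cornR [0.458 0.074 0.012]
mug [0.428 0.573 0.1  ]
[[-9.52704866e-01  3.03896396e-01 -6.47964002e-04]
 [ 3.03897044e-01  9.52703698e-01 -1.50016096e-03]
 [ 1.61424191e-04 -1.62612499e-03 -9.99998665e-01]]
[[286.63314231   0.         325.49484668]
 [  0.         286.63314231 200.96518105]
 [  0.           0.           1.        ]]
cam in tool [ 0.06715943  0.0005585  -0.16667745] [[-1.39620171e-03  9.70700638e-01  2.40288000e-01]
 [ 9.99999016e-01  1.38878961e-03  2.00182172e-04]
 [-1.39392516e-04  2.40288043e-01 -9.70701621e-01]]
```

View pics/topc.png

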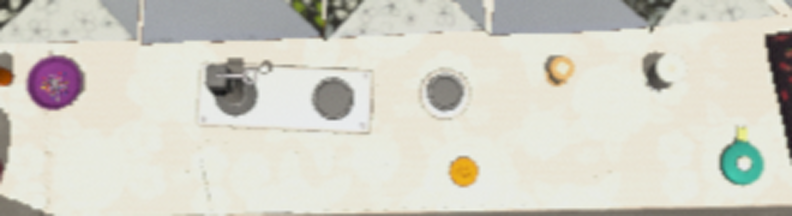

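The crop confirms the layout, and the white tall spool's top is at about (430,178) in the full top image. I'll turn the tool so that its y axis lies along world x, then move over the stand to look.

Request:
{"api": "carry_out", "payload": {
  "moves": [
    {"yaw": 0.18},
    {"yaw": 0.18},
    {"yaw": 0.18},
    {"yaw": 0.18},
    {"yaw": 0.18},
    {"yaw": 0.18},
    {"yaw": 0.18}
  ]
}}

```text
invalid input at $.moves[0]: expected keys jaw, dx, dy, dz, yaw
```

Request:
{"api": "carry_out", "payload": {
  "moves": [
    {"dx": -0.05,"dy": 0.03},
    {"dx": -0.05,"dy": 0.03},
    {"dx": -0.05,"dy": 0.03},
    {"dx": -0.05,"dy": 0.03},
    {"dx": -0.05,"dy": 0.03},
    {"dx": -0.05,"dy": 0.03},
    {"dx": -0.05,"dy": 0.03},
    {"dx": -0.04,"dy": 0.03}
  ]
}}

```text
invalid input at $.moves[0]: expected keys jaw, dx, dy, dz, yaw
```

Run:
```python
from h import *
delta((.5,.12,.25),0.0)
im=read_camera("wrist");cv2.imwrite("pics/w1.png",im[:,:,::-1])
w=camera_model("wrist")
np.save("w1.npy",w,allow_pickle=True)
for p in((.506,.233,.14),(.501,.12,.023),(.505,-.018,.02)):print(proj(w,p))
```

```text
delta tool [-0.4399 -0.3333 -0.0318] pos [0.1822 0.5712 0.2178] z [-0.001 -0.001 -1.   ] ydir 1.262 t 0.15
yaw 1.261997918921451
[143.66693884 530.87998213]
[124.06965409 447.14618447]
[ 53.34847154 465.81165501]
```

View pics/w1.png

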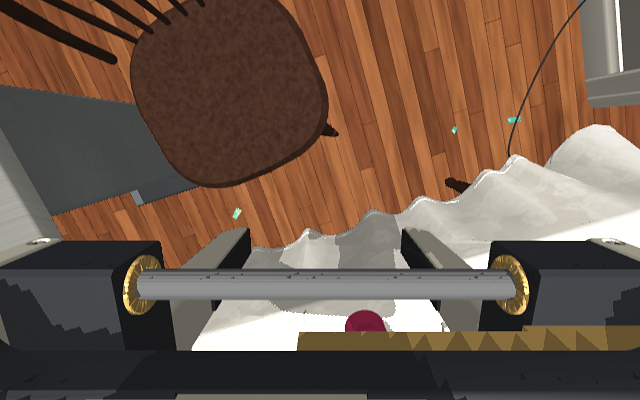

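The wrist view was still from the start pose, because the moves were refused for missing keys. It does show that the camera sees the tool +x side between and ahead of the fingers (rows 0–250). I'll resend with all keys.

Request:
{"api": "carry_out", "payload": {
  "moves": [
    {"jaw": 0.093,"dx": 0,"dy": 0,"dz": 0,"yaw": 0.18},
    {"jaw": 0.093,"dx": 0,"dy": 0,"dz": 0,"yaw": 0.18},
    {"jaw": 0.093,"dx": 0,"dy": 0,"dz": 0,"yaw": 0.18},
    {"jaw": 0.093,"dx": 0,"dy": 0,"dz": 0,"yaw": 0.18},
    {"jaw": 0.093,"dx": 0,"dy": 0,"dz": 0,"yaw": 0.18},
    {"jaw": 0.093,"dx": 0,"dy": 0,"dz": 0,"yaw": 0.18},
    {"jaw": 0.093,"dx": 0,"dy": 0,"dz": 0,"yaw": 0.18}
  ]
}}

```text
t: 1.08
tool_pos: [0.1823, 0.5715, 0.2183]
orientation: [2.226, 2.217, -0.001]
force: [-0.1, 0.1, -0.3]
opening: 0.093
gripper_force: 0.0
```

Request:
{"api": "carry_out", "payload": {
  "moves": [
    {"jaw": 0.093,"dx": -0.05,"dy": 0.03,"dz": 0,"yaw": 0},
    {"jaw": 0.093,"dx": -0.05,"dy": 0.03,"dz": 0,"yaw": 0},
    {"jaw": 0.093,"dx": -0.05,"dy": 0.03,"dz": 0,"yaw": 0},
    {"jaw": 0.093,"dx": -0.05,"dy": 0.03,"dz": 0,"yaw": 0},
    {"jaw": 0.093,"dx": -0.05,"dy": 0.03,"dz": 0,"yaw": 0},
    {"jaw": 0.093,"dx": -0.05,"dy": 0.03,"dz": 0,"yaw": 0},
    {"jaw": 0.093,"dx": -0.05,"dy": 0.03,"dz": 0,"yaw": 0},
    {"jaw": 0.093,"dx": -0.05,"dy": 0.03,"dz": 0,"yaw": 0}
  ]
}}

```text
t: 2.08
tool_pos: [0.4238, 0.1704, 0.2187]
orientation: [2.219, 2.224, 0.001]
force: [0.7, 0.7, 0.9]
opening: 0.093
gripper_force: 0.0
```

Request:
{"api": "carry_out", "payload": {
  "moves": [
    {"jaw": 0.093,"dx": -0.05,"dy": 0.02,"dz": -0.01,"yaw": 0},
    {"jaw": 0.093,"dx": -0.05,"dy": 0.02,"dz": -0.01,"yaw": 0},
    {"jaw": 0.093,"dx": 0,"dy": 0.02,"dz": -0.01,"yaw": 0},
    {"jaw": 0.093,"dx": 0,"dy": 0,"dz": 0,"yaw": 0}
  ]
}}

```text
t: 2.58
tool_pos: [0.4843, 0.0715, 0.2491]
orientation: [2.221, 2.221, 0.001]
force: [-0.2, 0.4, -0.0]
opening: 0.0931
gripper_force: 0.0
```

Run:
```python
from h import *
delta((.5,.05,.25),0.0)
w=camera_model("wrist");im=read_camera("wrist");cv2.imwrite("pics/w2.png",im[:,:,::-1])
np.save("w2.npy",w,allow_pickle=True)
for p in((.506,.233,.14),(.501,.12,.023),(.505,-.018,.02)):print(proj(w,p))
```

```text
delta tool [-0.0215  0.0157 -0.0008] pos [0.4843 0.0715 0.2491] z [ 0.001  0.    -1.   ] ydir 0.0 t 2.58
yaw 0.0002154055416192513
[351.64088502  16.18453814]
[338.43481128 144.21313586]
[340.15593018 239.59748518]
```

View pics/w2.png

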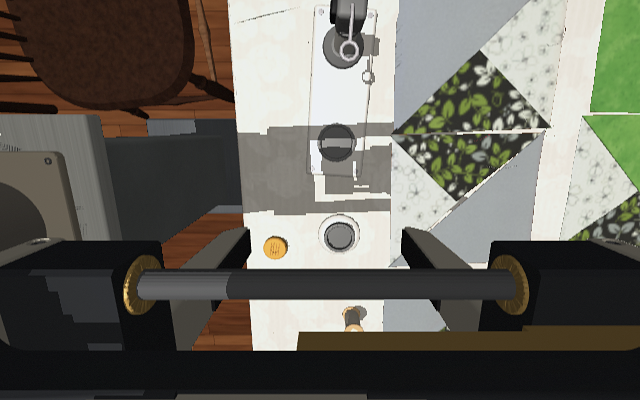

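The wrist view shows the seat at (337,143), the cup at (340,233), the plate's left edge running from (314,5) to (308,175), and the mast head at about (350,15). Next I'll measure these.

Run:
```python
from h import *
w=np.load("w2.npy",allow_pickle=True).item();im=cv2.imread("pics/w2.png");g=cv2.cvtColor(im,6)
for n,(u,v),z in(("seat",(337,143),.023),("cup",(340,233),.020)):
  for th in (110,140):
    r=g[v-32:v+32,u-32:u+32]; mk=(r<th).astype(np.uint8)
    cs,_=cv2.findContours(mk,cv2.RETR_EXTERNAL,cv2.CHAIN_APPROX_NONE)
    c=max(cs,key=cv2.contourArea)
    e=cv2.fitEllipse(c); uv=np.array(e[0])+[u-32,v-32];print(n,th,uv,e[1],np.round(cast(w,uv,z),4))
# plate left edge: sub-row brightness profile
for v in (60,80,100,120,160):print(v,g[v,300:320].tolist(), g[v,360:386].tolist())
```

```text
seat 110 [336.00336266 142.04053116] (35.65024948120117, 38.24186706542969) [0.4977 0.1229 0.023 ]
seat 140 [336.9644928 148.5345459] (60.23081970214844, 66.07169342041016) [0.4991 0.1143 0.023 ]
cup 110 [339.10704994 236.63698959] (23.709501266479492, 24.324655532836914) [ 0.5034 -0.0134  0.02  ]
cup 140 [339.27264404 236.25699997] (28.733983993530273, 30.711101531982422) [ 0.5036 -0.0128  0.02  ]
60 [235, 234, 234, 235, 235, 234, 234, 234, 234, 235, 237, 196, 222, 232, 239, 239, 239, 239, 239, 239] [245, 240, 239, 238, 239, 240, 245, 121, 127, 125, 234, 195, 103, 242, 234, 233, 233, 232, 232, 232, 234, 234, 234, 233, 232, 232]
80 [238, 238, 237, 239, 239, 238, 237, 237, 236, 238, 197, 223, 233, 239, 239, 239, 239, 239, 239, 239] [240, 243, 212, 122, 123, 206, 205, 206, 190, 107, 114, 208, 120, 121, 115, 243, 235, 232, 232, 233, 234, 233, 233, 233, 233, 233]
100 [235, 236, 236, 238, 239, 238, 237, 238, 241, 199, 223, 234, 240, 240, 239, 239, 239, 239, 239, 239] [239, 239, 239, 239, 239, 241, 231, 200, 114, 203, 239, 235, 234, 233, 232, 233, 234, 233, 234, 234, 232, 232, 231, 230, 232, 234]
120 [238, 238, 238, 238, 239, 239, 240, 242, 200, 224, 235, 240, 240, 240, 240, 240, 240, 240, 240, 240] [240, 240, 240, 241, 234, 203, 130, 245, 240, 239, 239, 237, 237, 238, 238, 238, 239, 240, 239, 238, 237, 237, 238, 238, 239, 240]
160 [128, 128, 129, 129, 129, 127, 105, 116, 124, 131, 125, 250, 242, 240, 240, 240, 240, 240, 240, 241] [128, 119, 105, 133, 131, 129, 131, 131, 132, 131, 129, 130, 131, 130, 129, 127, 125, 124, 123, 123, 124, 126, 125, 126, 125, 126]
```

Request:
{"api": "carry_out", "payload": {
  "moves": [
    {"jaw": 0.093,"dx": -0.06,"dy": 0,"dz": 0,"yaw": 0},
    {"jaw": 0.093,"dx": -0.06,"dy": 0,"dz": 0,"yaw": 0},
    {"jaw": 0.093,"dx": -0.06,"dy": 0.01,"dz": 0,"yaw": 0},
    {"jaw": 0.093,"dx": -0.06,"dy": 0.01,"dz": 0,"yaw": 0},
    {"jaw": 0.093,"dx": -0.06,"dy": 0.01,"dz": 0,"yaw": 0},
    {"jaw": 0.093,"dx": -0.03,"dy": 0,"dz": 0,"yaw": 0},
    {"jaw": 0.093,"dx": 0,"dy": 0,"dz": 0,"yaw": 0}
  ]
}}

```text
t: 3.5
tool_pos: [0.5132, -0.2583, 0.2475]
orientation: [-2.219, -2.221, 0.001]
force: [0.2, 0.1, -0.2]
opening: 0.0927
gripper_force: 0.0
```

Run:
```python
from h import *
delta((.52,-.27,.25),0.0)
w=camera_model("wrist");im=read_camera("wrist");cv2.imwrite("pics/w3.png",im[:,:,::-1])
np.save("w3.npy",w,allow_pickle=True)
```

```text
delta tool [-0.0117  0.0068 -0.0026] pos [ 0.5132 -0.2583  0.2475] z [-0.002  0.001 -1.   ] ydir 0.001 t 3.5
yaw 0.0005713420298227856
```

View pics/w3.png

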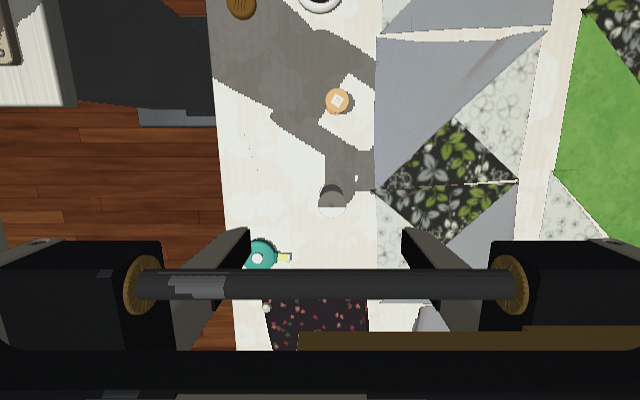

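The wrist view shows the short spool's top at about (337,101) and the tall spool at about (331,195), half in the shadow. I'll fit circles and check them in one mosaic.

```bash
cat >> h.py <<'E'
def circ(g,m,uv0,z,rad,span=0.006):
    """robust centre: project circle of known radius at height z, score image gradient along rays; local grid of centre"""
    from scipy.ndimage import map_coordinates
    gr=cv2.GaussianBlur(g.astype(np.float32),(0,0),.8)
    gx=cv2.Sobel(gr,5,1,0)/8;gy=cv2.Sobel(gr,5,0,1)/8;mag=np.minimum(np.hypot(gx,gy),15)
    p0=cast(m,uv0,z);th=np.linspace(0,2*np.pi,90,False);best=[]
    for dx in np.arange(-.012,.0121,.001):
        for dy in np.arange(-.012,.0121,.001):
            q=np.array([proj(m,p0+[dx+rad*np.cos(t),dy+rad*np.sin(t),0]) for t in th])
            best.append((map_coordinates(mag,[q[:,1],q[:,0]],order=1).mean(),p0[0]+dx,p0[1]+dy))
    best=np.array(best);k=best[best[:,0]>best[:,0].max()*.97]
    return k[:,1:].mean(0),best[:,0].max(),len(k)
E
python3 - <<'E'
from h import *
w2=np.load("w2.npy",allow_pickle=True).item();i2=cv2.imread("pics/w2.png");g2=cv2.cvtColor(i2,6)
w3=np.load("w3.npy",allow_pickle=True).item();i3=cv2.imread("pics/w3.png");g3=cv2.cvtColor(i3,6)
L=np.array([cast(w2,(u,v),.012)[:2] for u,v in((311.,60),(310,80),(309,100),(308,120),(306,160))]);Rr=np.array([cast(w2,(u,v),.012)[:2] for u,v in((372,60),(366,120),(362,160))])
for e in(L,Rr):d=e[0]-e[-1];print("edge yaw",-np.arctan2(d[0],d[1]))
tiles=[]
for n,g,w,im,uv,z,r in(("tall",g3,w3,i3,(331,195),.064,.018),("short",g3,w3,i3,(337,101),.046,.0145),("seat",g2,w2,i2,(336,142),.023,.0255),("cup rim",g2,w2,i2,(339,236),.020,.0225),("cup base",g2,w2,i2,(339,234),.009,.032)):
    c,s,k=circ(g,w,uv,z,r);print(n,np.round(c,4),round(s,1),k)
    u,v=np.int32(uv);t=cv2.resize(im[v-30:v+30,u-30:u+30],None,fx=4,fy=4,interpolation=0)
    q=np.array([(proj(w,[c[0]+r*np.cos(a),c[1]+r*np.sin(a),z])-[u-30,v-30]+.5)*4 for a in np.linspace(0,6.28,40)]);cv2.polylines(t,[np.int32(q)],True,(0,0,255),1);tiles.append(t)
tiles.append(cv2.resize(i2[0:75,300:390],(240,240),interpolation=0))
cv2.imwrite("pics/mos.png",np.vstack([np.hstack(tiles[:3]),np.hstack(tiles[3:])]))
E
```

```text
edge yaw -0.06766945019990628
edge yaw -0.07098326446782374
tall [ 0.5194 -0.2801] 8.9 5
short [ 0.5254 -0.1556] 13.3 5
seat [0.4977 0.1224] 14.9 6
cup rim [ 0.5034 -0.0117] 15.0 9
cup base [ 0.5035 -0.0108] 11.5 7
```

View pics/mos.png

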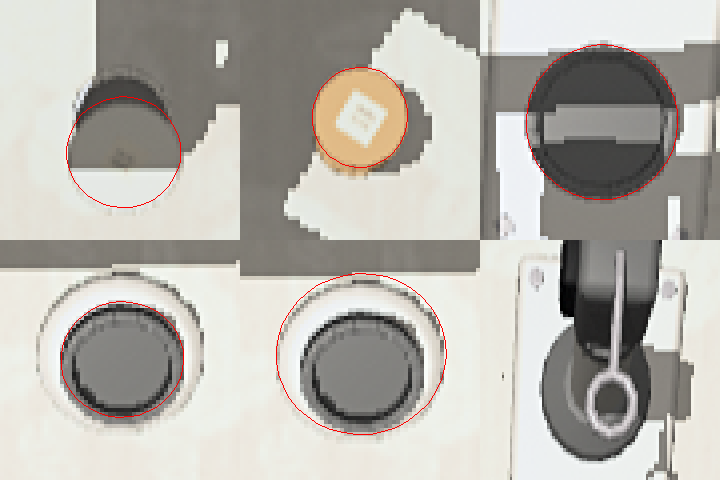

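All the circle fits sit well except the cup rim, which is about 2 mm off in y; I'll re-measure the cup from closer. The stand yaw is about -0.07. Descending on the tall spool.

Request:
{"api": "carry_out", "payload": {
  "moves": [
    {"jaw": 0.07,"dx": -0.022,"dy": 0.006,"dz": 0.04,"yaw": 0},
    {"jaw": 0.06,"dx": 0,"dy": 0,"dz": 0.05,"yaw": 0},
    {"jaw": 0.06,"dx": 0,"dy": 0,"dz": 0.05,"yaw": 0},
    {"jaw": 0.06,"dx": 0,"dy": 0,"dz": 0.04,"yaw": 0},
    {"jaw": 0.06,"dx": 0,"dy": 0,"dz": 0.025,"yaw": 0},
    {"jaw": 0.06,"dx": 0,"dy": 0,"dz": 0.012,"yaw": 0},
    {"jaw": 0.06,"dx": 0,"dy": 0,"dz": 0,"yaw": 0}
  ]
}}

```text
t: 4.42
tool_pos: [0.5199, -0.2783, 0.0313]
orientation: [-2.217, -2.224, 0.0]
force: [-1.0, -0.3, -0.1]
opening: 0.0594
gripper_force: 0.0
```

Request:
{"api": "carry_out", "payload": {
  "moves": [
    {"jaw": 0.03,"dx": 0,"dy": 0,"dz": 0,"yaw": 0},
    {"jaw": 0.03,"dx": 0,"dy": 0,"dz": 0,"yaw": 0},
    {"jaw": 0.03,"dx": 0,"dy": 0,"dz": 0,"yaw": 0},
    {"jaw": 0.03,"dx": 0,"dy": 0,"dz": 0,"yaw": 0},
    {"jaw": 0.03,"dx": 0,"dy": 0,"dz": 0,"yaw": 0}
  ],
  "grip_force": 12
}}

```text
t: 5.05
tool_pos: [0.5206, -0.2801, 0.0326]
orientation: [2.218, 2.222, 0.001]
force: [0.6, 1.1, 5.2]
opening: 0.0363
gripper_force: 12.0
```

Request:
{"api": "carry_out", "payload": {
  "moves": [
    {"jaw": 0.03,"dx": 0,"dy": 0,"dz": -0.02,"yaw": 0},
    {"jaw": 0.03,"dx": 0,"dy": 0,"dz": -0.04,"yaw": 0},
    {"jaw": 0.03,"dx": 0.02,"dy": 0,"dz": -0.04,"yaw": 0},
    {"jaw": 0.03,"dx": 0.045,"dy": 0,"dz": 0,"yaw": 0},
    {"jaw": 0.03,"dx": 0.05,"dy": 0,"dz": 0,"yaw": 0},
    {"jaw": 0.03,"dx": 0.05,"dy": 0,"dz": 0,"yaw": 0},
    {"jaw": 0.03,"dx": 0.05,"dy": -0.01,"dz": 0,"yaw": 0},
    {"jaw": 0.03,"dx": 0.045,"dy": -0.01,"dz": 0,"yaw": 0}
  ]
}}

```text
t: 6.05
tool_pos: [0.4992, -0.0181, 0.1328]
orientation: [2.219, 2.223, 0.001]
force: [0.4, -0.2, -0.1]
opening: 0.0362
gripper_force: 12.0
```

Request:
{"api": "carry_out", "payload": {
  "moves": [
    {"jaw": 0.03,"dx": 0.03,"dy": 0,"dz": 0,"yaw": 0},
    {"jaw": 0.03,"dx": 0.02,"dy": 0,"dz": 0,"yaw": 0},
    {"jaw": 0.03,"dx": 0,"dy": 0,"dz": 0,"yaw": 0}
  ]
}}

```text
t: 6.42
tool_pos: [0.4995, 0.0314, 0.1326]
orientation: [2.216, 2.226, 0.001]
force: [0.6, -0.4, 0.6]
opening: 0.0361
gripper_force: 12.0
```

Run:
```python
from h import *
w=camera_model("wrist");im=read_camera("wrist");cv2.imwrite("pics/w4.png",im[:,:,::-1]);np.save("w4.npy",w,allow_pickle=True)
g=cv2.cvtColor(im,7)
p=(.4977,.1224,.023);print(proj(w,p))
c,s,k=circ(g,w,proj(w,p),.023,.0255);print(c,s,k);c1,s,k=circ(g,w,proj(w,p),.023,.021);print(c1,s,k)
delta((*c,.06),-.069)
a=im.copy()
for r,cc in((.0255,c),(.021,c1)):
  cv2.polylines(a,[np.int32([proj(w,[cc[0]+r*np.cos(t),cc[1]+r*np.sin(t),.023]) for t in np.linspace(0,6.28,60)])],True,(255,0,0),1)
cv2.imwrite("pics/w4d.png",a[:,:,::-1])
```

```text
[324.71301439 103.06019273]
[0.4982 0.1224] 14.622909545898438 2
[0.4982 0.1254] 9.546298027038574 6
delta tool [ 0.0919 -0.0011  0.0724] pos [0.4995 0.0305 0.1325] z [ 0.001 -0.    -1.   ] ydir 0.003 t 6.47
yaw 0.07243485596900356
```

View pics/w4d.png

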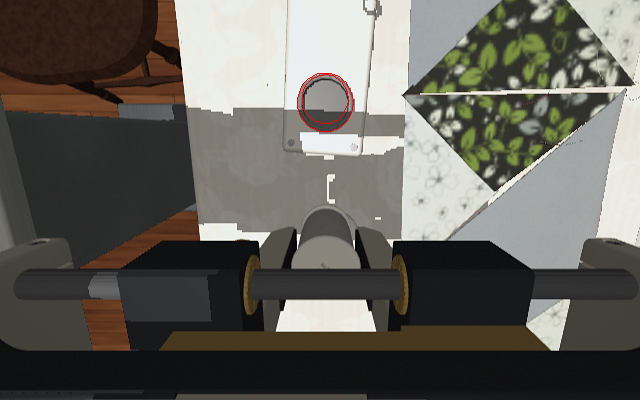

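The seat fit is confirmed at (0.498, 0.122), and the spool hangs upright between the fingers. Going over the seat and lowering.

Request:
{"api": "carry_out", "payload": {
  "moves": [
    {"jaw": 0.03,"dx": 0.04,"dy": -0.001,"dz": 0,"yaw": 0},
    {"jaw": 0.03,"dx": 0.04,"dy": 0,"dz": 0,"yaw": 0},
    {"jaw": 0.03,"dx": 0.012,"dy": 0,"dz": 0,"yaw": 0},
    {"jaw": 0.03,"dx": 0,"dy": 0,"dz": 0.03,"yaw": 0},
    {"jaw": 0.03,"dx": 0,"dy": 0,"dz": 0.03,"yaw": 0},
    {"jaw": 0.03,"dx": 0,"dy": 0,"dz": 0.01,"yaw": 0},
    {"jaw": 0.03,"dx": 0,"dy": 0,"dz": 0.006,"yaw": 0},
    {"jaw": 0.03,"dx": 0,"dy": 0,"dz": 0.004,"yaw": 0}
  ]
}}

```text
t: 7.48
tool_pos: [0.4991, 0.1219, 0.0524]
orientation: [2.219, 2.222, 0.002]
force: [0.3, 0.6, -0.3]
opening: 0.0359
gripper_force: 12.0
```

Request:
{"api": "carry_out", "payload": {
  "moves": [
    {"jaw": 0.03,"dx": 0,"dy": 0,"dz": 0.002,"yaw": 0},
    {"jaw": 0.03,"dx": 0,"dy": 0,"dz": 0.002,"yaw": 0}
  ]
}}

```text
t: 7.72
tool_pos: [0.4988, 0.1223, 0.0482]
orientation: [2.219, 2.223, 0.001]
force: [0.3, 0.6, -0.1]
opening: 0.0359
gripper_force: 12.0
```

Request:
{"api": "carry_out", "payload": {
  "moves": [
    {"jaw": 0.03,"dx": 0,"dy": 0,"dz": 0.001,"yaw": 0},
    {"jaw": 0.03,"dx": 0,"dy": 0,"dz": 0,"yaw": 0}
  ]
}}

```text
t: 7.98
tool_pos: [0.4986, 0.1224, 0.0476]
orientation: [2.219, 2.224, 0.001]
force: [-1.8, -1.0, 5.7]
opening: 0.0363
gripper_force: 12.0
```

Request:
{"api": "carry_out", "payload": {
  "moves": [
    {"jaw": 0.045,"dx": 0,"dy": 0,"dz": 0,"yaw": 0},
    {"jaw": 0.06,"dx": 0,"dy": 0,"dz": 0,"yaw": 0},
    {"jaw": 0.065,"dx": 0,"dy": 0,"dz": 0,"yaw": 0},
    {"jaw": 0.065,"dx": 0,"dy": 0,"dz": 0,"yaw": 0}
  ]
}}

```text
t: 8.48
tool_pos: [0.4981, 0.1223, 0.0465]
orientation: [-2.219, -2.224, 0.0]
force: [-0.7, -0.5, -1.1]
opening: 0.0644
gripper_force: 0.0
```

Request:
{"api": "carry_out", "payload": {
  "moves": [
    {"jaw": 0.065,"dx": 0,"dy": 0,"dz": -0.02,"yaw": 0},
    {"jaw": 0.065,"dx": 0,"dy": 0,"dz": -0.04,"yaw": 0},
    {"jaw": 0.065,"dx": 0,"dy": 0,"dz": -0.05,"yaw": 0},
    {"jaw": 0.065,"dx": -0.03,"dy": 0,"dz": -0.03,"yaw": 0},
    {"jaw": 0.065,"dx": -0.05,"dy": 0,"dz": -0.01,"yaw": 0},
    {"jaw": 0.065,"dx": -0.04,"dy": 0,"dz": 0,"yaw": 0},
    {"jaw": 0.065,"dx": 0,"dy": 0,"dz": 0,"yaw": 0}
  ]
}}

```text
t: 9.35
tool_pos: [0.4985, 0.0, 0.1969]
orientation: [2.223, 2.219, -0.0]
force: [-0.1, 0.4, 0.8]
opening: 0.0648
gripper_force: 0.0
```

Run:
```python
from h import *
w=camera_model("wrist");im=read_camera("wrist");cv2.imwrite("pics/w5.png",im[:,:,::-1]);np.save("w5.npy",w,allow_pickle=True)
g=cv2.cvtColor(im,7)
u=proj(w,(.498,.1224,.079));print(u,"tall top",circ(g,w,u,.079,.018))
u=proj(w,(.5034,-.012,.02));print(u,"cup",circ(g,w,u,.02,.0225),circ(g,w,u,.009,.032))
delta((.5254,-.1556,.014))
```

```text
[325.47269384  67.75919929] tall top (array([0.49775, 0.12015]), np.float64(10.290352821350098), 4)
[330.17943502 196.15117094] cup (array([ 0.50373333, -0.01366667]), np.float64(14.937711715698242), 3) (array([ 0.50613446, -0.008869  ]), np.float64(7.107789993286133), 9)
delta tool [-0.1571  0.0271  0.1826] pos [0.4984 0.0014 0.1966] z [ 0.  0. -1.] ydir -0.001 t 9.4
```

View pics/w5.png

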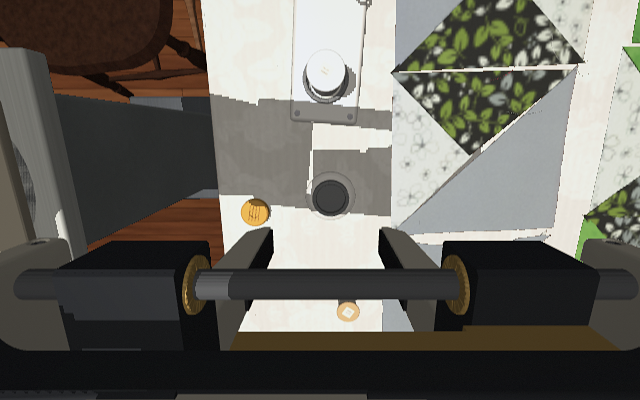

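The tall spool stands in the seat (top at about (326,68)). The cup is at (330,196), giving a centre of (0.5037, -0.0137). Now the short spool.

Request:
{"api": "carry_out", "payload": {
  "moves": [
    {"jaw": 0.06,"dx": -0.05,"dy": 0.01,"dz": 0,"yaw": 0},
    {"jaw": 0.055,"dx": -0.06,"dy": 0.01,"dz": 0.02,"yaw": 0},
    {"jaw": 0.055,"dx": -0.047,"dy": 0.007,"dz": 0.03,"yaw": 0},
    {"jaw": 0.055,"dx": 0,"dy": 0,"dz": 0.045,"yaw": 0},
    {"jaw": 0.055,"dx": 0,"dy": 0,"dz": 0.045,"yaw": 0},
    {"jaw": 0.055,"dx": 0,"dy": 0,"dz": 0.03,"yaw": 0},
    {"jaw": 0.055,"dx": 0,"dy": 0,"dz": 0.012,"yaw": 0},
    {"jaw": 0.055,"dx": 0,"dy": 0,"dz": 0,"yaw": 0}
  ]
}}

```text
t: 10.4
tool_pos: [0.5253, -0.1523, 0.0147]
orientation: [-2.217, -2.224, 0.001]
force: [0.8, -0.2, 0.5]
opening: 0.0547
gripper_force: 0.0
```

Request:
{"api": "carry_out", "payload": {
  "moves": [
    {"jaw": 0.02,"dx": 0,"dy": 0,"dz": 0,"yaw": 0},
    {"jaw": 0.02,"dx": 0,"dy": 0,"dz": 0,"yaw": 0},
    {"jaw": 0.02,"dx": 0,"dy": 0,"dz": 0,"yaw": 0},
    {"jaw": 0.02,"dx": 0,"dy": 0,"dz": 0,"yaw": 0},
    {"jaw": 0.02,"dx": 0,"dy": 0,"dz": 0,"yaw": 0}
  ],
  "grip_force": 12
}}

```text
t: 11.02
tool_pos: [0.5263, -0.1536, 0.0161]
orientation: [2.218, 2.223, 0.001]
force: [-0.2, 0.0, 5.6]
opening: 0.0288
gripper_force: 12.0
```

Request:
{"api": "carry_out", "payload": {
  "moves": [
    {"jaw": 0.02,"dx": 0,"dy": 0,"dz": -0.02,"yaw": 0},
    {"jaw": 0.02,"dx": 0,"dy": 0,"dz": -0.04,"yaw": 0},
    {"jaw": 0.02,"dx": 0.03,"dy": -0.005,"dz": -0.01,"yaw": 0},
    {"jaw": 0.02,"dx": 0.04,"dy": -0.007,"dz": 0,"yaw": 0},
    {"jaw": 0.02,"dx": 0.035,"dy": -0.007,"dz": 0,"yaw": 0},
    {"jaw": 0.02,"dx": 0,"dy": 0,"dz": 0,"yaw": 0}
  ]
}}

```text
t: 11.78
tool_pos: [0.5056, -0.0463, 0.0848]
orientation: [-2.216, -2.226, 0.0]
force: [0.0, 0.1, -0.2]
opening: 0.0288
gripper_force: 12.0
```

Run:
```python
from h import *
w=camera_model("wrist");im=read_camera("wrist");p,M,s=tool()
g=cv2.cvtColor(im,7)
cv2.imwrite("pics/w6.png",im[:,:,::-1])
zt=p[2]-.0148+.046
print("spool top rel", circ(g,w,proj(w,(p[0],p[1],zt)),zt,.0145))
print("cup",circ(g,w,proj(w,(.5037,-.0135,.02)),.02,.0225),proj(w,(.5037,-.0135,.02)))
delta((.5037,-.013,.028))
```

```text
spool top rel (array([ 0.50454561, -0.03633775]), np.float64(7.246037006378174), 4)
cup (array([ 0.5037, -0.0145]), np.float64(14.11328125), 1) [324.46905964 173.42339952]
delta tool [ 0.0346 -0.0022  0.057 ] pos [ 0.506  -0.0476  0.085 ] z [-0. -0. -1.] ydir 0.004 t 11.82
```

Request:
{"api": "carry_out", "payload": {
  "moves": [
    {"jaw": 0.02,"dx": 0.02,"dy": -0.002,"dz": 0,"yaw": 0},
    {"jaw": 0.02,"dx": 0.014,"dy": 0,"dz": 0,"yaw": 0},
    {"jaw": 0.02,"dx": 0,"dy": 0,"dz": 0.02,"yaw": 0},
    {"jaw": 0.02,"dx": 0,"dy": 0,"dz": 0.015,"yaw": 0},
    {"jaw": 0.02,"dx": 0,"dy": 0,"dz": 0.01,"yaw": 0},
    {"jaw": 0.02,"dx": 0,"dy": 0,"dz": 0.006,"yaw": 0},
    {"jaw": 0.02,"dx": 0,"dy": 0,"dz": 0.003,"yaw": 0},
    {"jaw": 0.02,"dx": 0,"dy": 0,"dz": 0.001,"yaw": 0}
  ]
}}

```text
t: 12.82
tool_pos: [0.5045, -0.0144, 0.0303]
orientation: [2.219, 2.223, 0.0]
force: [-0.2, 0.3, -0.1]
opening: 0.029
gripper_force: 12.0
```

Request:
{"api": "carry_out", "payload": {
  "moves": [
    {"jaw": 0.02,"dx": 0,"dy": 0,"dz": 0.001,"yaw": 0},
    {"jaw": 0.02,"dx": 0,"dy": 0,"dz": 0,"yaw": 0}
  ]
}}

```text
t: 13.08
tool_pos: [0.5044, -0.0143, 0.0294]
orientation: [2.219, 2.223, 0.0]
force: [0.3, -1.1, -0.6]
opening: 0.0292
gripper_force: 12.0
```

Request:
{"api": "carry_out", "payload": {
  "moves": [
    {"jaw": 0.02,"dx": 0,"dy": 0,"dz": 0.001,"yaw": 0},
    {"jaw": 0.02,"dx": 0,"dy": 0,"dz": 0.001,"yaw": 0},
    {"jaw": 0.02,"dx": 0,"dy": 0,"dz": 0,"yaw": 0}
  ]
}}

```text
t: 13.45
tool_pos: [0.5045, -0.0143, 0.028]
orientation: [2.219, 2.224, 0.0]
force: [-3.2, 0.6, 9.2]
opening: 0.029
gripper_force: 12.0
```

Request:
{"api": "carry_out", "payload": {
  "moves": [
    {"jaw": 0.035,"dx": 0,"dy": 0,"dz": 0,"yaw": 0},
    {"jaw": 0.05,"dx": 0,"dy": 0,"dz": 0,"yaw": 0},
    {"jaw": 0.06,"dx": 0,"dy": 0,"dz": 0,"yaw": 0},
    {"jaw": 0.06,"dx": 0,"dy": 0,"dz": 0,"yaw": 0},
    {"jaw": 0.06,"dx": 0,"dy": 0,"dz": -0.02,"yaw": 0},
    {"jaw": 0.06,"dx": 0,"dy": 0,"dz": -0.05,"yaw": 0},
    {"jaw": 0.06,"dx": 0,"dy": 0,"dz": -0.05,"yaw": 0},
    {"jaw": 0.06,"dx": 0,"dy": 0,"dz": -0.05,"yaw": 0}
  ]
}}

```text
t: 14.45
tool_pos: [0.504, -0.0143, 0.1986]
orientation: [-2.219, -2.224, 0.0]
force: [0.5, -0.2, 0.3]
opening: 0.0599
gripper_force: 0.0
```

Request:
{"api": "carry_out", "payload": {
  "moves": [
    {"jaw": 0.06,"dx": 0.04,"dy": 0,"dz": -0.03,"yaw": 0.035},
    {"jaw": 0.06,"dx": 0.05,"dy": 0,"dz": -0.02,"yaw": 0.035},
    {"jaw": 0.06,"dx": 0.05,"dy": 0,"dz": 0,"yaw": 0},
    {"jaw": 0.06,"dx": 0,"dy": 0,"dz": 0,"yaw": 0}
  ]
}}

```text
t: 14.95
tool_pos: [0.509, 0.1285, 0.2473]
orientation: [-2.291, -2.149, -0.001]
force: [-0.2, -0.9, -0.3]
opening: 0.0601
gripper_force: 0.0
```

Run:
```python
from h import *
delta((.5065,.2421,.105),-.069)
w=camera_model("wrist");im=read_camera("wrist");np.save("w7.npy",w,allow_pickle=True);cv2.imwrite("pics/w7.png",im[:,:,::-1])
t=read_camera("top");cv2.imwrite("pics/t7.png",t[:,:,::-1]);s=read_camera("scene");cv2.imwrite("pics/s7.png",s[:,:,::-1])
for p in((.5065,.2421,.144),(.5065,.2421,.1),(.5065,.2421,.0)):print(proj(w,p))
sc=camera_model("scene");u,v=np.int32(proj(sc,(.504,-.014,.03)));u2,v2=np.int32(proj(w,(.5065,.2421,.14)))
print(u,v)
a=cv2.resize(s[v-40:v+20,u-60:u+60],(600,300),interpolation=2)
b=w and im[max(0,v2-75):max(0,v2-75)+150,u2-150:u2+150];b=cv2.resize(b,(600,300),interpolation=2)
print(u2,v2)
cv2.imwrite("pics/mos7.png",np.vstack([a,b])[:,:,::-1])
```

```text
delta tool [ 0.1131 -0.0098  0.1424] pos [0.509  0.1285 0.2473] z [ 0.     0.001 -1.   ] ydir -0.064 t 14.95
yaw 0.005277894963200858
[315.21846906  75.76486195]
[316.71477513  83.68645004]
[318.89907405  95.25033848]
347 211
315 76
```

View pics/mos7.png

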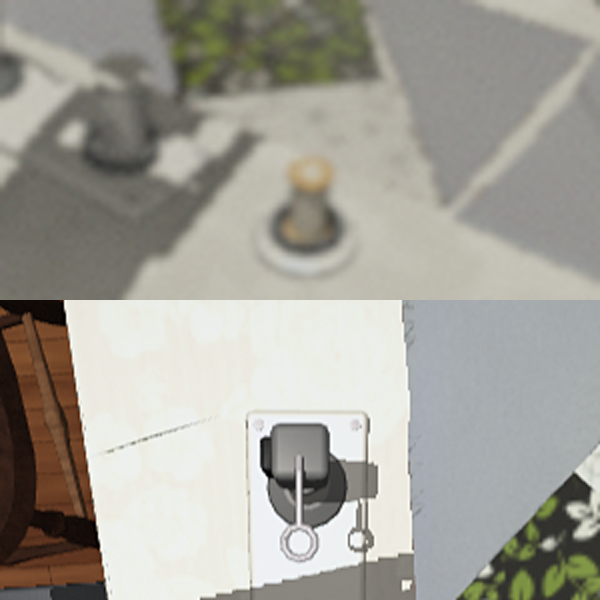

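The short spool stands upright in the cup. The mast head's top face centre is at about (315,75), matching the predicted (0.5065, 0.242), and the button is on its -x side (left). Moving over the head and descending around it.

Request:
{"api": "carry_out", "payload": {
  "moves": [
    {"jaw": 0.06,"dx": 0.045,"dy": -0.004,"dz": 0,"yaw": 0.005},
    {"jaw": 0.06,"dx": 0.045,"dy": -0.004,"dz": 0,"yaw": 0},
    {"jaw": 0.06,"dx": 0.023,"dy": -0.002,"dz": 0,"yaw": 0},
    {"jaw": 0.06,"dx": 0,"dy": 0,"dz": 0.03,"yaw": 0},
    {"jaw": 0.06,"dx": 0,"dy": 0,"dz": 0.03,"yaw": 0},
    {"jaw": 0.06,"dx": 0,"dy": 0,"dz": 0,"yaw": 0}
  ]
}}

```text
t: 15.85
tool_pos: [0.5057, 0.2369, 0.184]
orientation: [-2.301, -2.135, 0.009]
force: [0.5, -0.7, -0.1]
opening: 0.0597
gripper_force: 0.0
```

Run:
```python
from h import *
delta((.5063,.2421,.106),-.069);print(read_state()["q"].round(2))
```

```text
delta tool [0.0055 0.0006 0.078 ] pos [0.5057 0.2369 0.184 ] z [-0.006 -0.002 -1.   ] ydir -0.075 t 15.85
yaw -0.005803475237921685
[ 0.35  0.04  1.64 -0.    1.46  0.42]
```

Request:
{"api": "carry_out", "payload": {
  "moves": [
    {"jaw": 0.06,"dx": 0,"dy": 0,"dz": 0.02,"yaw": -0.004},
    {"jaw": 0.06,"dx": 0,"dy": 0,"dz": 0,"yaw": 0},
    {"jaw": 0.06,"dx": 0,"dy": 0,"dz": 0,"yaw": 0}
  ]
}}

```text
t: 16.23
tool_pos: [0.5076, 0.2389, 0.1678]
orientation: [2.297, 2.143, 0.001]
force: [0.4, -0.2, 0.0]
opening: 0.0599
gripper_force: 0.0
```

Run:
```python
from h import *
for i in range(3):
  delta((.5063,.2421,.106),-.069);read_camera("wrist")
```

```text
delta tool [ 0.003  -0.0016  0.0618] pos [0.5076 0.2389 0.1678] z [ 0.001  0.    -1.   ] ydir -0.069 t 16.23
yaw -0.00017163289708221896
delta tool [ 0.0029 -0.0018  0.0621] pos [0.5078 0.2391 0.1681] z [ 0.001  0.    -1.   ] ydir -0.069 t 16.27
yaw -0.00013432633865884114
delta tool [ 0.0028 -0.0018  0.0621] pos [0.5078 0.2392 0.1681] z [ 0.001  0.001 -1.   ] ydir -0.069 t 16.32
yaw -1.8118900291241857e-05
```

Request:
{"api": "carry_out", "payload": {
  "moves": [
    {"jaw": 0.06,"dx": 0.003,"dy": -0.002,"dz": 0,"yaw": 0},
    {"jaw": 0.06,"dx": 0,"dy": 0,"dz": 0.02,"yaw": 0},
    {"jaw": 0.06,"dx": 0,"dy": 0,"dz": 0.02,"yaw": 0},
    {"jaw": 0.06,"dx": 0,"dy": 0,"dz": 0.015,"yaw": 0},
    {"jaw": 0.06,"dx": 0,"dy": 0,"dz": 0.007,"yaw": 0},
    {"jaw": 0.06,"dx": 0,"dy": 0,"dz": 0,"yaw": 0},
    {"jaw": 0.06,"dx": 0,"dy": 0,"dz": 0,"yaw": 0}
  ]
}}

```text
t: 17.25
tool_pos: [0.506, 0.2423, 0.1058]
orientation: [2.296, 2.143, 0.002]
force: [-0.2, 0.0, -0.0]
opening: 0.0599
gripper_force: 0.0
```

Request:
{"api": "carry_out", "payload": {
  "moves": [
    {"jaw": 0.02,"dx": 0,"dy": 0,"dz": 0,"yaw": 0},
    {"jaw": 0.02,"dx": 0,"dy": 0,"dz": 0,"yaw": 0},
    {"jaw": 0.02,"dx": 0,"dy": 0,"dz": 0,"yaw": 0},
    {"jaw": 0.02,"dx": 0,"dy": 0,"dz": 0,"yaw": 0},
    {"jaw": 0.02,"dx": 0,"dy": 0,"dz": 0,"yaw": 0},
    {"jaw": 0.02,"dx": 0,"dy": 0,"dz": 0,"yaw": 0}
  ],
  "grip_force": 40
}}

```text
t: 18.0
tool_pos: [0.5063, 0.2421, 0.1054]
orientation: [2.296, 2.143, 0.002]
force: [5.0, -0.0, -1.3]
opening: 0.0257
gripper_force: 40.0
```

Run:
```python
from h import *
delta((.5063,.2421,.106),-.069);s=read_state();print(s["force"],s["opening"],s["gripper_force"])
```

```text
delta tool [-0.     -0.     -0.0006] pos [0.5063 0.2421 0.1054] z [ 0.002  0.    -1.   ] ydir -0.069 t 18.0
yaw -0.0001444190766928255
[ 5.00518398 -0.02908603 -1.33880232] 0.025699606411348653 39.99911069869995
```

The grip is on the squeezed button (opening 26 mm). Pulling up.

Request:
{"api": "carry_out", "payload": {
  "moves": [
    {"jaw": 0.02,"dx": 0,"dy": 0,"dz": -0.005,"yaw": 0},
    {"jaw": 0.02,"dx": 0,"dy": 0,"dz": -0.01,"yaw": 0},
    {"jaw": 0.02,"dx": 0,"dy": 0,"dz": -0.01,"yaw": 0},
    {"jaw": 0.02,"dx": 0,"dy": 0,"dz": -0.01,"yaw": 0},
    {"jaw": 0.02,"dx": 0,"dy": 0,"dz": -0.01,"yaw": 0}
  ]
}}

```text
t: 18.62
tool_pos: [0.5062, 0.2421, 0.1504]
orientation: [2.296, 2.143, 0.002]
force: [5.9, 1.4, -2.9]
opening: 0.026
gripper_force: 40.0
```

Request:
{"api": "carry_out", "payload": {
  "moves": [
    {"jaw": 0.02,"dx": 0,"dy": 0,"dz": -0.01,"yaw": 0},
    {"jaw": 0.02,"dx": 0,"dy": 0,"dz": -0.01,"yaw": 0},
    {"jaw": 0.02,"dx": 0,"dy": 0,"dz": -0.01,"yaw": 0},
    {"jaw": 0.02,"dx": 0,"dy": 0,"dz": -0.01,"yaw": 0},
    {"jaw": 0.02,"dx": 0,"dy": 0,"dz": -0.01,"yaw": 0},
    {"jaw": 0.02,"dx": 0,"dy": 0,"dz": -0.01,"yaw": 0}
  ]
}}

```text
t: 19.38
tool_pos: [0.506, 0.2421, 0.2095]
orientation: [2.297, 2.143, 0.001]
force: [7.5, 0.9, -6.6]
opening: 0.0259
gripper_force: 40.0
```

Request:
{"api": "carry_out", "payload": {
  "moves": [
    {"jaw": 0.02,"dx": 0,"dy": 0,"dz": -0.006,"yaw": 0},
    {"jaw": 0.02,"dx": 0,"dy": 0,"dz": -0.004,"yaw": 0},
    {"jaw": 0.02,"dx": 0,"dy": 0,"dz": 0,"yaw": 0}
  ]
}}

```text
t: 19.75
tool_pos: [0.506, 0.2421, 0.2196]
orientation: [2.297, 2.143, 0.001]
force: [7.9, 1.4, -6.9]
opening: 0.026
gripper_force: 40.0
```

Request:
{"api": "carry_out", "payload": {
  "moves": [
    {"jaw": 0.02,"dx": 0,"dy": 0,"dz": -0.003,"yaw": 0},
    {"jaw": 0.02,"dx": 0,"dy": 0,"dz": -0.002,"yaw": 0},
    {"jaw": 0.02,"dx": 0,"dy": 0,"dz": 0,"yaw": 0}
  ]
}}

```text
t: 20.12
tool_pos: [0.506, 0.2421, 0.2244]
orientation: [2.297, 2.143, 0.001]
force: [7.0, 0.9, -6.1]
opening: 0.0261
gripper_force: 40.0
```

Request:
{"api": "carry_out", "payload": {
  "moves": [
    {"jaw": 0.02,"dx": 0,"dy": 0,"dz": -0.001,"yaw": 0},
    {"jaw": 0.02,"dx": 0,"dy": 0,"dz": 0,"yaw": 0},
    {"jaw": 0.02,"dx": 0,"dy": 0,"dz": 0,"yaw": 0}
  ]
}}

```text
t: 20.5
tool_pos: [0.506, 0.2421, 0.2253]
orientation: [2.297, 2.143, 0.001]
force: [6.4, 1.2, -6.4]
opening: 0.0261
gripper_force: 40.0
```

Request:
{"api": "carry_out", "payload": {
  "moves": [
    {"jaw": 0.02,"dx": 0,"dy": 0,"dz": -0.001,"yaw": 0},
    {"jaw": 0.02,"dx": 0,"dy": 0,"dz": 0,"yaw": 0},
    {"jaw": 0.02,"dx": 0,"dy": 0,"dz": 0,"yaw": 0}
  ]
}}

```text
t: 20.88
tool_pos: [0.5059, 0.242, 0.2256]
orientation: [2.297, 2.143, -0.0]
force: [8.7, 1.1, -9.7]
opening: 0.0262
gripper_force: 40.0
```

Request:
{"api": "carry_out", "payload": {
  "moves": [
    {"jaw": 0.02,"dx": 0,"dy": 0,"dz": -0.001,"yaw": 0},
    {"jaw": 0.02,"dx": 0,"dy": 0,"dz": 0,"yaw": 0},
    {"jaw": 0.02,"dx": 0,"dy": 0,"dz": 0,"yaw": 0}
  ]
}}

```text
t: 21.25
tool_pos: [0.5058, 0.242, 0.2257]
orientation: [-2.297, -2.143, 0.001]
force: [10.8, 2.2, -13.8]
opening: 0.0261
gripper_force: 40.0
```

The hard stop is confirmed: at +120 mm the force rises while the position holds. Handing in.

```bash
python3 -c "
from plant import *
print(close_job())"
```

```text
the job is handed in; nothing more can be done
None
```

The job is handed in at about 21 s: the tall spool stands in the stand's seat, the short spool stands in the cup, and the arm is holding the mast at its second stop with the button squeezed (40 N grip).

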